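# Clear the cheese holder and hold its spring jaw open at the mark

### The job

The small lidded steel pail is parked on the wooden bed of the cheese holder: lift it off by its hoop handle and set it down upright, without dropping it, on the counter close beside the holder and not touching it. Then take the handle of the holder's spring jaw, pull the jaw open until its pointer stands level with the line on the index clip, and hold it there so that a wheel of cheese can be laid in: finish still holding the jaw at the mark, because it springs shut when let go. Leave the cheese wheel, the jar and the spatula where they are.

Things in the scene. Friction and masses are not known exactly. Their poses are not given: they have to be found in the camera images.
- holder: Cheese holder fixed to the counter: steel base plate 150 x 340 x 15 mm (x, y, z). Origin on the counter, on the plate's long centre line; the plate spans y = -195 to +145 mm. At its +y half a raised wooden bed and behind it (y = 123 to 133 mm) a fixed upright stop plate 100 mm wide, top 75 mm above the counter. The jaw slides on the -y half. z up; its yaw varies.
- bed (a point): Centre of the top of the holder's square dark wooden bed, 100 x 100 mm, top 40 mm above the counter; fixed to the holder. The pail stands on it at first.
- jaw (a joint): Opening of the spring jaw in m: 0 = shut (its rest place), grows as it is pulled straight along the holder's -y axis, end stop at 0.09. The spring pulls it shut with about 4 N at 0 and 11 N more per 100 mm of opening (110 N/m); friction about 0.4 N.
- jaw_grip (a point): Centre of the bar of the jaw's U-shaped black handle: level round bar 12 mm thick, 72 mm long, along the holder's x (across the pull), 80 mm above the counter, with a leg at each end; moves with the jaw. Carriage below it: top at 32 mm. The jaw's upright plate (top at 82 mm) stands 72 mm away on the bed side; the other side is free. Pinch from above. Axes as the holder's.
- pointer (a point): Tip of the jaw's small black pointer, on the holder's +x side, 64 mm from its centre line, 29 mm above the counter; moves with the jaw. It is 30 mm nearer the bed (along the holder's y) than the handle bar. Axes as the holder's.
- mark (a point): Black line across the top of the index clip, a steel block 20 x 14 x 18 mm on the +x edge of the holder's plate, 33 mm above the counter. Its place varies: 35 to 65 mm further along the holder's -y than the pointer of the shut jaw. Axes as the holder's: the jaw is at the mark when pointer and line have the same position along the holder's y.
- pail: Closed cylindrical steel pail, loose, about 0.3 to 0.6 kg, 88 mm across the lid, 82 mm tall without its handle. Origin at the centre of its underside, z up along its axis; its x axis lies along the handle bar.
- pail_mid (a point): Centre of the pail, 41 mm above its underside.
- pail_handle (a point): Middle of the bar of the pail's rigid hoop handle, 130 mm above the pail's underside and 48 mm above its lid: a round bar 10 mm thick and 68 mm long along the pail's x axis, with legs at both ends down to the lid.
- cheese: Bystander: small brown wheel of cheese, 100 mm across and 60 mm tall, loose on the counter; origin at the centre of its underside. Leave alone.
- jar: Bystander: jar with a steel cap, 72 mm across and 100 mm tall, loose on the counter; origin at the centre of its underside. Leave alone.
- spatula: Bystander: spatula lying flat on the counter. Leave alone.
There are look-alikes about, which are no part of the job. Leave any green or red look-alike of the pail alone.

How it is judged:
By the outcome, as a careful person would: the job done as asked, in the order asked, and still so for the second after the job is handed in, while the arm keeps its last pose, push and grip.
It also fails if it takes over 43 s, if anything falls off the work surface, if the arm or the gripper's body presses on something with over 40 N, if the wrist force passes 120 N, or if a joint passes its speed limit or range.

### The arm

A 6-joint arm with a two-finger parallel gripper is mounted at the origin on the work surface. World frame = base frame: x ahead of the robot, y to its left, z up, the work surface at z = 0. Lengths are in m, angles in degrees, forces in N, time in s.
With the tool pointing down it reaches from about 0.25 to 0.725 m from the base axis. Payload 4 kg.
Tool frame: the origin (TCP) lies between the finger pads; the fingertips stand 11 mm ahead of it and the grasp point (between the pads) lies 8 mm behind it; z points along the fingers, y is the line along which they close (so a half turn about z gives the same grasp; the last joint's range is limited). The gripper opens to 85 mm and grips with 20 to 120 N. Pads are 22 mm wide; open, the fingers measure 114 mm over their backs; the gripper's body (76 mm by 85 mm) begins 54 mm behind the grasp point. The pads swing forward as they close: fully open they stand 13 mm farther back than shut.
Start: joints at [-67.437, 13.785, 0.286, 76.501, 0, 90], TCP at [0.192, -0.462, 0.242] pointing down, gripper open.
Joint ranges: [-155.79, 155.79], [-60.16, 107.12], [-62.33, 73.08], [-114, 123.19], [-81.49, 82.49], [-180, 180]. Speed limits (degrees/s): [159.86, 159.86, 180, 180, 180, 180].

### API

Orientations are given as a 3x3 rotation matrix whose columns are the frame's x, y, z axes.
In Python, from workcell import status, vision, arm gives the robot as it stands. The module is installed in compiled form; this text tells all that it offers.
- The arm moves only by the tool move_arm, never from a script. Its argument "moves" is one flat list of numbers, 7 for each row, row after row: the shift along the tool's x, y, z in cm, then the turn, a rotation vector about the tool's x, y, z in degrees, then the finger opening in cm, from 0 to 8.54. A call has 1 to 12 rows; each row is the pose to reach, as a shift and turn from the pose commanded when the call began, along the tool's axes at that moment; what a row does not reach only later rows make up. A row lasts 1/12 s, in which the tool goes at most 41.7 mm and 7.16 degrees, less where a joint would pass 70% of its speed; a pose out of reach is approached as far as the arm can. A call with a gripper value outside its range is refused whole. The fingers move at their own pace and stop on an object; the grip force is fixed at half the most. Time passes only in rows, so rows that repeat a pose let the fingers close. It gives the time, the measured TCP pose, the force, the opening and the grip force at its end, in the units of the state.
- status.observe(): the state, without advancing time (a new reading comes with each control period).
- vision.snapshot(name): name is "side" or "top" or "wrist"; returns a dict with "pixels" (480x640x3 uint8, red, green, blue), "fx", "fy", "cx", "cy" (pixels), "cam_to_world" (4x4, takes a point from camera to world coordinates). Camera axes: x right, y up, looking along -z (the intrinsics and any distortion apply to the point x, -y, -z); pixel columns grow to the right and rows downward; lengths in m; the calibration is good to about 2 mm. A picture is of the moment at which its call begins. There is no depth.
- arm.hand_in(): hands the job in; it is judged then, once.
The state is a dict: "t": time; "joint_positions": joint angles; "dq": joint speeds; "effort": joint torques, N m; "position": TCP position; "ee_rot": TCP orientation; "wrist_force": force on the tool from outside, world axes, zero at the start; "torque": the same for the moment, N m; "opening": finger opening in m; "gripper_force": force on a finger pad.
Only numpy, scipy, OpenCV 4.12 (cv2) and the standard library are available. Lean on these libraries where they do the work, as an engineer would, in place of code of your own. Each camera call takes 0.05 s, during which the arm holds its last target. There are 200 camera calls.

## Working session

There is one attempt and no reset: what is moved stays moved. The work goes in short steps, Python scripts to look and compute and a tool call to move; the robot and the scene stay as the last step left them, time stands still between calls to the robot, and variables do not carry over. Pictures are saved under pics/ and viewed, at most 10 in all, crops included, and the job is handed in when it is done.

Besides the shell and the picture viewer there is one more tool, called after ">>>" as a command line: name --argument value ..., lists and objects as JSON in quotes. move_arm: Moves the arm, as the interface text tells. Its arguments: {"type":"object","properties":{"moves":{"type":"array"}},"required":["moves"]}

```bash
mkdir -p pics; cat > h.py <<'E'
import numpy as np, cv2
from workcell import status, vision, arm
def snap(n,f):
    s=vision.snapshot(n); cv2.imwrite('pics/'+f,s['pixels'][:,:,::-1]); 
    np.savez('pics/'+f+'.npz',**{k:np.array(v) for k,v in s.items()}); return s
def load(f): return dict(np.load('pics/'+f+'.npz'))
def ray(s,u,v):
    T=s['cam_to_world']; d=T[:3,:3]@np.array([(u-s['cx'])/s['fx'],-(v-s['cy'])/s['fy'],-1]); return T[:3,3],d
def onz(s,u,v,z):
    o,d=ray(s,u,v); return o+d*(z-o[2])/d[2]
def proj(s,p):
    T=np.linalg.inv(s['cam_to_world']); q=T[:3,:3]@np.array(p)+T[:3,3]; return s['cx']+s['fx']*q[0]/-q[2], s['cy']-s['fy']*q[1]/-q[2]
def tri(s1,p1,s2,p2):
    o1,d1=ray(s1,*p1);o2,d2=ray(s2,*p2)
    a=np.linalg.lstsq(np.c_[d1,-d2],o2-o1,rcond=None)[0]; A=o1+d1*a[0];B=o2+d2*a[1]; return (A+B)/2,np.linalg.norm(A-B)
E
python3 - <<'E'
from h import *
for n in('top','side'):
    s=snap(n,n+'0.png'); print(n,s.keys(),s['fx'],s['cx'],s['cy'],np.round(s['cam_to_world'],3).tolist())
print(status.observe())
E
```

```text
top dict_keys(['pixels', 'fx', 'fy', 'cx', 'cy', 'cam_to_world']) 548.9217503411195 323.86113268494825 244.5213672011493 [[0.01, 0.99, -0.138, 0.319], [-1.0, 0.009, -0.008, 0.011], [-0.007, 0.138, 0.99, 1.6], [0.0, 0.0, 0.0, 1.0]]
side dict_keys(['pixels', 'fx', 'fy', 'cx', 'cy', 'cam_to_world']) 580.9529962749158 308.88078196608024 241.28869193099533 [[-0.987, 0.12, -0.112, 0.382], [-0.164, -0.737, 0.656, 0.894], [-0.004, 0.665, 0.747, 1.136], [0.0, 0.0, 0.0, 1.0]]
{'t': 0.1, 'joint_positions': array([-6.74373701e+01,  1.38274040e+01,  2.20260504e-01,  7.65029829e+01,
       -2.60598450e-03,  8.99982996e+01]), 'dq': array([-0.02367284, -0.03391778,  0.12009801, -0.0519355 , -0.00872633,
       -0.00682397]), 'effort': array([-3.44622549e-04, -3.73137581e+01,  2.53010219e+01,  1.08775546e-02,
       -7.48656748e-05, -2.64129007e-06]), 'position': array([ 0.19161807, -0.46121511,  0.24149833]), 'ee_rot': array([[ 9.23449248e-01,  3.83719792e-01, -7.79485882e-04],
       [ 3.83720581e-01, -9.23447577e-01,  1.75750243e-03],
       [-4.54258839e-05, -1.92206907e-03, -9.99998152e-01]]), 'wrist_force': array([-0.51577325,  0.49436951, -0.97037381]), 'torque': array([ 0.01625504, -0.06992279, -0.03771173]), 'gripper_force': 0.0, 'opening': 0.08531344063817445}
```

View pics/top0.png

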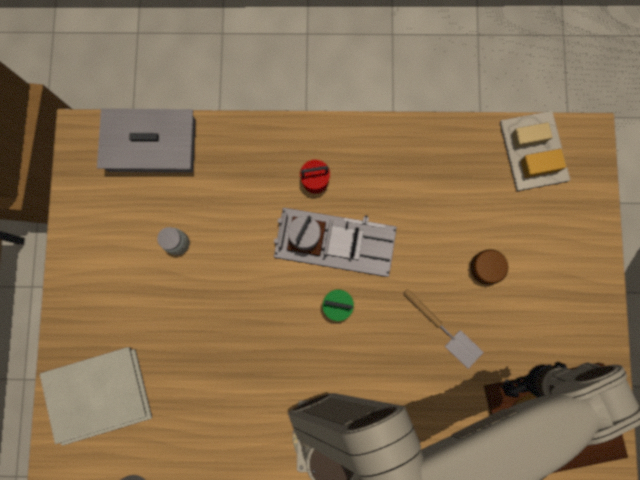

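View pics/side0.png

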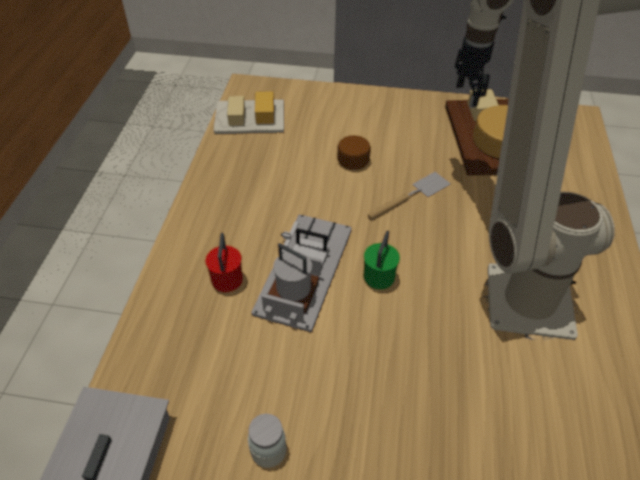

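Candidates for the pail are steel-grey on the holder's bed (top 306,235; side 294,275), red (315,176) and green (338,305). The grey one is steel and stands on the bed, so it's the one meant. The holder runs from about (280,230) to (392,255) in the top view, with the jaw towards the right. I'll confirm the pail in one crop.

```bash
python3 - <<'E'
from h import *
a=cv2.imread('pics/top0.png')[195:290,265:405]; b=cv2.imread('pics/side0.png')[205:335,245:360]
a=cv2.resize(a,(560,380)[:2],interpolation=cv2.INTER_CUBIC) # x4
b=cv2.resize(b,None,fx=4,fy=4,interpolation=cv2.INTER_CUBIC)
cv2.imwrite('pics/c1.png',a);cv2.imwrite('pics/c2.png',b)
E
```

```text
(no output)
```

View pics/c1.png

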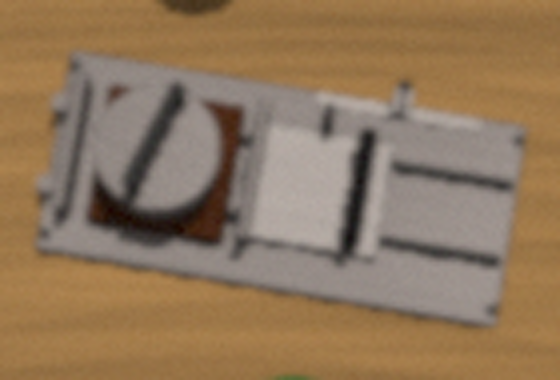

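View pics/c2.png

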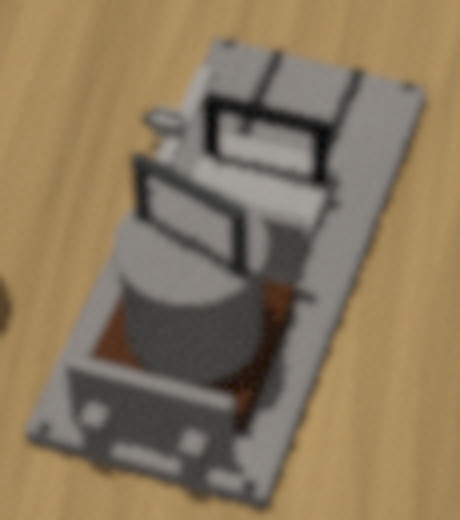

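The crop confirms the steel pail on the dark bed, with its handle bar in crop 1 from (178,90) to (130,195). The plate corners are at (75,55), (525,127), (495,325) and (40,250). The jaw bar runs (368,132)-(350,255), with the pointer near (328,120) and the clip line near (403,100).

```bash
python3 - <<'E'
from h import *
s=load('top0.png'); q=load('side0.png')
c=lambda x,y:(265+x/4-.4,195+y/4-.4)
d=lambda x,y:(245+x/4-.4,205+y/4-.4)
C=[onz(s,*c(*p),.015)[:2] for p in((75,55),(525,127),(495,325),(40,250))]
C=np.array(C);print(C.round(3), [np.linalg.norm(C[i]-C[i-1]).round(3) for i in range(4)])
ay=(C[0]+C[3]-C[1]-C[2]);ay/=np.linalg.norm(ay); ax=np.array([ay[1],-ay[0]])
org=C.mean(0)+ay*.025   # plate spans -195..145 -> centre at -25
print('org',org.round(4),'ay',ay,'yaw',np.degrees(np.arctan2(ax[1],ax[0])))
P=[onz(s,*c(*p),.17) for p in((178,90),(130,195))]
print('pail bar',np.round(P,3),np.mean(P,0).round(4), tri(s,c(154,142),q,d(191,182)), 'bed',org+ay*.07, 'lid',onz(s,*c(157,145),.122))
w=P[0]-P[1];print(np.linalg.norm(w),np.degrees(np.arctan2(w[1],w[0])))
J=[onz(s,*c(*p),.08) for p in((368,138),(350,250))]
print('jaw bar',np.round(J,3),np.mean(J,0).round(4),tri(s,c(359,194),q,d(268,115)))
H=lambda p:((p[:2]-org)@ax,(p[:2]-org)@ay)
for n,p in dict(jaw=np.mean(J,0),pail=np.mean(P,0),ptr=onz(s,*c(327,118),.029),mark=onz(s,*c(403,98),.033)).items(): print(n,np.round(H(p),4))
E
```

```text
[[ 0.647  0.144]
 [ 0.596 -0.186]
 [ 0.451 -0.163]
 [ 0.502  0.167]] [np.float64(0.146), np.float64(0.334), np.float64(0.147), np.float64(0.334)]
org [0.5526 0.0152] ay [0.15278621 0.98825926] yaw -8.78842633509443
pail bar [[0.592 0.063 0.17 ]
 [0.521 0.093 0.17 ]] [0.5563 0.0779 0.17  ] (array([0.55712586, 0.07796016, 0.17026577]), np.float64(0.0012611328317830577)) bed [0.56328972 0.08438306] lid [0.56245243 0.07812988 0.122     ]
0.07686502486873602 -23.455933359115757
jaw bar [[ 0.576 -0.068  0.08 ]
 [ 0.497 -0.056  0.08 ]] [ 0.5361 -0.0617  0.08  ] (array([ 0.53700868, -0.06180156,  0.07752758]), np.float64(0.0013385341007538117))
jaw [-0.0045 -0.0785]
pail [-0.0059  0.0625]
ptr [ 0.0542 -0.0482]
mark [ 0.0769 -0.1003]
```

>>> move_arm --moves '[3,-2,-0.5,0,0,-7,8.5]'

```text
t: 0.18
position: [0.2099, -0.4344, 0.2455]
ee_rot: [[0.872, 0.49, -0.002], [0.49, -0.872, -0.0], [-0.002, -0.001, -1.0]]
wrist_force: [1.1, 0.2, 0.8]
opening: 0.0847
gripper_force: 0.0
```

```bash
cat >> h.py <<'E'
def plan(p=None,yaw=None):
    "shift (cm) and turn about tool z (deg) to reach TCP p with tool x at yaw"
    o=status.observe(); R=o['ee_rot']; y0=np.degrees(np.arctan2(R[1,0],R[0,0]))
    if p is not None: print('shift cm',(100*R.T@(np.array(p)-o['position'])).round(2))
    if yaw is not None: print('turn z',round(-((yaw-y0+180)%360-180),1))
    print('pos',o['position'].round(4),'yaw',round(y0,2),'j',o['joint_positions'].round(1),'F',o['wrist_force'].round(1),'t',o['t'],'open',round(o['opening'],4),o['gripper_force'])
E
python3 -c "
from h import *
plan((.5,-.02,.30),156.5)"
```

```text
shift cm [ 45.58 -21.92  -5.51]
turn z -127.2
pos [ 0.2099 -0.4344  0.2455] yaw 29.34 j [-64.1  11.8  -1.8  76.5  -0.1  86.5] F [1.1 0.2 0.8] t 0.1833 open 0.0847 0.0
```

>>> move_arm --moves '[4,-2,-1,0,0,-7,8.5,8,-4,-2,0,0,-14,8.5,12,-6,-3,0,0,-21,8.5,16,-8,-4,0,0,-28,8.5,20,-9.5,-5,0,0,-35,8.5,24,-11.5,-5.5,0,0,-42,8.5,28,-13.5,-5.5,0,0,-49,8.5,32,-15.5,-5.5,0,0,-56,8.5,36,-17.5,-5.5,0,0,-63,8.5,40,-19.2,-5.5,0,0,-70,8.5,43,-20.5,-5.5,0,0,-77,8.5,45,-22,-5.5,0,0,-84,8.5]'

```text
t: 1.18
position: [0.4924, -0.0224, 0.3019]
ee_rot: [[-0.405, 0.914, -0.0], [0.914, 0.405, -0.0], [-0.0, -0.0, -1.0]]
wrist_force: [0.2, 0.0, 0.9]
opening: 0.0848
gripper_force: 0.0
```

```bash
python3 -c "
from h import *
plan((.556,.03,.28),156.5)"
```

```text
shift cm [2.21 7.94 2.18]
turn z -42.6
pos [ 0.4924 -0.0224  0.3019] yaw 113.91 j [-2.6 12.   6.8 84.8 -0.  63.5] F [0.2 0.  0.9] t 1.1833 open 0.0848 0.0
```

>>> move_arm --moves '[1.3,2,0.8,0,0,-7,8.5,2.6,4,1.6,0,0,-14,8.5,3.9,6,2.4,0,0,-21,8.5,5.2,8,3.2,0,0,-28,8.5,6.2,9.4,4,0,0,-35,8.5,6.5,9.9,4.2,0,0,-42.5,8.5,6.5,9.9,4.2,0,0,-42.5,8.5]'

```text
t: 1.77
position: [0.556, 0.0763, 0.2582]
ee_rot: [[-0.916, 0.402, -0.003], [0.402, 0.916, -0.0], [0.003, -0.002, -1.0]]
wrist_force: [-0.6, 0.1, -0.3]
opening: 0.085
gripper_force: 0.0
```

```bash
python3 -c "
from h import *
plan((.5565,.078,.162),156.5)
s=snap('wrist','w1.png');print(np.round(s['cam_to_world'],3).tolist(),s['fx'])
print(proj(s,(.5565,.078,.17)),proj(s,(.521,.093,.17)),proj(s,(.592,.063,.17)))"
```

```text
shift cm [-0.01  0.19  9.62]
turn z -0.2
pos [0.556  0.0763 0.2582] yaw 156.33 j [ 7.8 20.7 12.2 81.7  0.  31.5] F [-0.6  0.1 -0.3] t 1.7667 open 0.085 0.0
[[0.402, -0.866, -0.296, 0.479], [0.916, 0.38, 0.131, 0.11], [-0.001, -0.324, 0.946, 0.389], [0.0, 0.0, 0.0, 1.0]] 427.24608087997984
(np.float64(325.4552843420076), np.float64(251.9153543471869)) (np.float64(324.6619794793663), np.float64(182.57692358042726)) (np.float64(326.1683753007663), np.float64(314.2427273443338))
```

View pics/w1.png

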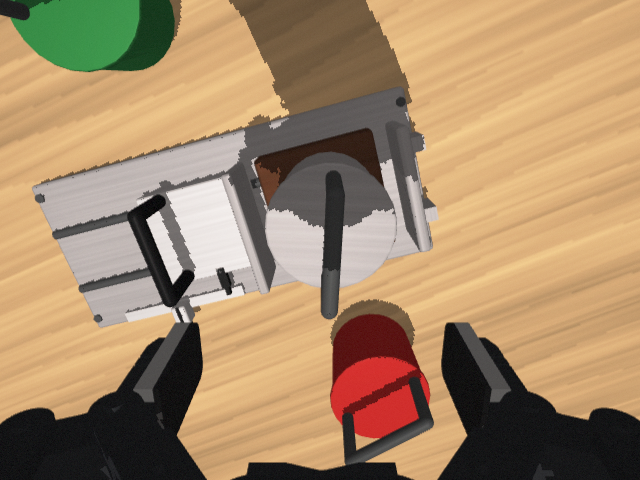

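The wrist view shows the pail bar from (334,178) to (330,315), about 7 px right of my prediction. The red pail stands beyond it, clear of the fingers.

```bash
python3 -c "
from h import *
s=load('w1.png')
a=onz(s,334.5,178,.17);b=onz(s,330,313,.17);m=(a+b)/2;w=b-a
print(a,b,m,np.linalg.norm(w),np.degrees(np.arctan2(-w[1],-w[0])))
plan((m[0],m[1],.162),np.degrees(np.arctan2(-w[1],-w[0])))
t=load('top0.png')
for z,u,v in((.082,338,304),(.082,315,173)): print(onz(t,u,v,z).round(3))
"
```

```text
[0.5208464  0.09862568 0.17      ] [0.59214663 0.06534949 0.17      ] [0.55649652 0.08198758 0.17      ] 0.07868307821239506 154.98129308716904
shift cm [0.17 0.64 9.7 ]
turn z 1.1
pos [0.5557 0.0755 0.259 ] yaw 156.03 j [ 7.7 20.6 12.2 81.7 -0.  31.7] F [-0.1 -0.8  0.2] t 1.8167 open 0.085 0.0
[ 0.366 -0.017  0.082]
[0.736 0.051 0.082]
```

>>> move_arm --moves '[0,0.3,3,0,0,1,8.5,0.1,0.5,6,0,0,1,8.5,0.1,0.5,8.5,0,0,1,8.5,0.1,0.5,9.6,0,0,1,8.5,0.1,0.5,9.6,0,0,1,8.5,0.1,0.5,9.6,0,0,1,4,0.1,0.5,9.6,0,0,1,0,0.1,0.5,9.6,0,0,1,0,0.1,0.5,9.6,0,0,1,0,0.1,0.5,9.6,0,0,1,0]'

```text
t: 2.65
position: [0.5579, 0.0799, 0.1655]
ee_rot: [[-0.907, 0.422, 0.002], [0.422, 0.907, 0.0], [-0.002, 0.001, -1.0]]
wrist_force: [-0.8, -0.4, 0.2]
opening: 0.0253
gripper_force: 0.0
```

>>> move_arm --moves '[0,0,0.3,0,0,0,0,0,0,0.3,0,0,0,0,0,0,0.3,0,0,0,0,0,0,0.3,0,0,0,0,0,0,0.3,0,0,0,0,0,0,0.3,0,0,0,0]'

```text
t: 3.15
position: [0.558, 0.0804, 0.1621]
ee_rot: [[-0.907, 0.421, 0.002], [0.421, 0.907, 0.001], [-0.001, 0.002, -1.0]]
wrist_force: [1.4, 3.2, 5.1]
opening: 0.008
gripper_force: 58.7
```

Gripped (58.7 N). I'll lift gently and check.

>>> move_arm --moves '[0,0,-0.5,0,0,0,0,0,0,-1.5,0,0,0,0,0,0,-3,0,0,0,0,0,0,-5,0,0,0,0,0,0,-7,0,0,0,0,0,0,-8,0,0,0,0,0,0,-8,0,0,0,0]'

```text
t: 3.73
position: [0.5581, 0.0797, 0.2434]
ee_rot: [[-0.907, 0.422, 0.003], [0.422, 0.907, -0.0], [-0.003, 0.001, -1.0]]
wrist_force: [0.0, 0.1, -5.7]
opening: 0.0078
gripper_force: 58.5
```

```bash
python3 -c "
from h import *
plan((.426,.146,.24),None)
s=snap('side','s2.png');a=s['pixels'][130:370,180:440,::-1];cv2.imwrite('pics/c3.png',cv2.resize(a,None,fx=2,fy=2))"
```

```text
shift cm [14.78  0.44  0.3 ]
pos [0.5581 0.0797 0.2434] yaw 155.04 j [ 8.1 20.9 10.4 79.2 -0.  33.1] F [ 0.   0.1 -5.7] t 3.7333 open 0.0078 58.48377227783203
```

View pics/c3.png

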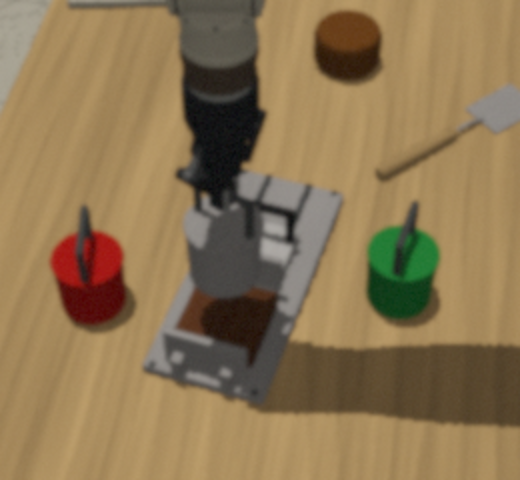

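The crop shows the pail held upright, clear of the bed at about (220,250), and the bystanders untouched. Now I'll carry it towards the robot's side of the holder.

>>> move_arm --moves '[0.8,0,0,0,0,0,0,2.2,0.1,0,0,0,0,0,4,0.2,0,0,0,0,0,6,0.2,0,0,0,0,0,8,0.3,0,0,0,0,0,10,0.3,0,0,0,0,0,12,0.4,0,0,0,0,0,13.5,0.4,0,0,0,0,0,14.5,0.4,1,0,0,0,0,14.8,0.4,3,0,0,0,0,14.8,0.4,5,0,0,0,0,14.8,0.4,6.5,0,0,0,0]'

```text
t: 4.78
position: [0.4218, 0.1455, 0.1735]
ee_rot: [[-0.907, 0.421, -0.005], [0.421, 0.907, -0.002], [0.003, -0.003, -1.0]]
wrist_force: [0.4, -0.0, -5.1]
opening: 0.0076
gripper_force: 58.4
```

>>> move_arm --moves '[0,0,1.5,0,0,0,0,0,0,3,0,0,0,0,0,0,4,0,0,0,0,0,0,4.6,0,0,0,0,0,0,5,0,0,0,0,0,0,5,0,0,0,0,0,0,5,0,0,0,0]'

```text
t: 5.37
position: [0.4245, 0.1459, 0.1263]
ee_rot: [[-0.907, 0.422, -0.0], [0.422, 0.907, -0.0], [0.0, -0.0, -1.0]]
wrist_force: [-0.2, -0.5, -5.2]
opening: 0.008
gripper_force: 58.4
```

Now 4 mm to go; lowering slowly.

>>> move_arm --moves '[0,0,0.1,0,0,0,0,0,0,0.2,0,0,0,0,0,0,0.3,0,0,0,0,0,0,0.35,0,0,0,0,0,0,0.35,0,0,0,0]'

```text
t: 5.78
position: [0.4247, 0.1459, 0.1229]
ee_rot: [[-0.907, 0.422, 0.0], [0.422, 0.907, 0.0], [-0.0, 0.0, -1.0]]
wrist_force: [-0.6, 0.9, -5.7]
opening: 0.008
gripper_force: 58.4
```

>>> move_arm --moves '[0,0,0.1,0,0,0,0,0,0,0.2,0,0,0,0,0,0,0.2,0,0,0,0,0,0,0.2,0,0,0,0]'

```text
t: 6.12
position: [0.4258, 0.1469, 0.1221]
ee_rot: [[-0.907, 0.421, 0.003], [0.421, 0.907, 0.002], [-0.001, 0.003, -1.0]]
wrist_force: [-1.4, 2.8, 5.4]
opening: 0.0082
gripper_force: 59.6
```

Contact: the force changed from -5.7 to +5.4 N. Releasing and rising.

>>> move_arm --moves '[0,0,0,0,0,0,2,0,0,0,0,0,0,4,0,0,0,0,0,0,6,0,0,0,0,0,0,6,0,0,0,0,0,0,6,0,0,-1.5,0,0,0,6,0,0,-4,0,0,0,6,0,0,-8,0,0,0,6,0,0,-12,0,0,0,6,0,0,-13,0,0,0,6,0,0,-13,0,0,0,6]'

```text
t: 7.03
position: [0.427, 0.1465, 0.2547]
ee_rot: [[-0.907, 0.422, 0.008], [0.422, 0.907, 0.002], [-0.006, 0.006, -1.0]]
wrist_force: [0.4, 0.1, -1.1]
opening: 0.0602
gripper_force: 0.0
```

```bash
python3 -c "
from h import *
plan((.53,-.04,.2),171.2)"
```

```text
shift cm [-17.17 -12.6    5.51]
turn z -16.1
pos [0.427  0.1465 0.2547] yaw 155.05 j [19.   7.6 -5.5 76.4 -0.  43.9] F [ 0.4  0.1 -1.1] t 7.0333 open 0.0602 0.0
```

>>> move_arm --moves '[-2,-1.5,0,0,0,-3,6,-4.5,-3.5,0.5,0,0,-6,8,-7,-5.5,1,0,0,-9,8.5,-10,-7.5,1.5,0,0,-12,8.5,-13,-10,2,0,0,-14,8.5,-16,-12.5,3,0,0,-16,8.5,-18,-14,4.5,0,0,-16,8.5,-18.7,-14.3,5.5,0,0,-16,8.5,-18.7,-14.3,5.5,0,0,-16,8.5]'

```text
t: 7.78
position: [0.5324, -0.0641, 0.1915]
ee_rot: [[-0.987, 0.159, -0.007], [0.159, 0.987, 0.001], [0.007, -0.0, -1.0]]
wrist_force: [0.3, 0.8, -0.9]
opening: 0.0849
gripper_force: 0.0
```

```bash
python3 -c "
from h import *
plan((.5361,-.0617,.072),171.2)
s=snap('wrist','w2.png')
print(proj(s,(.5361,-.0617,.08)),proj(s,(.497,-.056,.08)),proj(s,(.576,-.068,.08)))"
```

```text
shift cm [-0.41  0.3  11.94]
turn z -0.3
pos [ 0.5324 -0.0641  0.1915] yaw 170.87 j [-6.9 19.7  0.7 71.4 -0.   2.3] F [ 0.3  0.8 -0.9] t 7.7833 open 0.0849 0.0
(np.float64(327.2074756982844), np.float64(244.40983302364978)) (np.float64(326.4744436718695), np.float64(179.5353098616076)) (np.float64(327.13132864677334), np.float64(304.4697980112346))
```

View pics/w2.png

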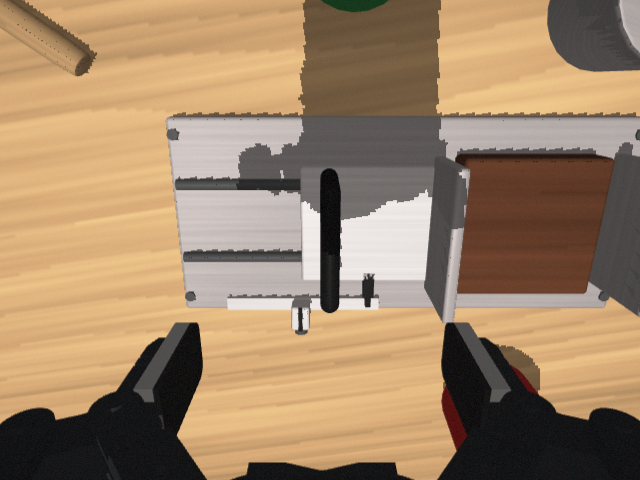

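The wrist view shows the jaw bar along column 330 (rows 172-310), the pointer at column 368 with its tip near (369,303), and the clip with its black line near (301,320). The pail stands at top right, clear of the plate.

```bash
python3 -c "
from h import *
s=load('w2.png')
px=s['pixels'].astype(int).sum(2)
print(px[300:335:3,290:313]); print(px[270:309:4,360:378])
c=np.array([onz(s,u,v,.015)[:2] for u,v in((166,117),(191,307),(606,307))])
n=c[2]-c[1]; ay=n/np.linalg.norm(n); print('ay',ay,np.degrees(np.arctan2(ay[1],ay[0]))-90)
a=onz(s,330,176,.08);b=onz(s,330.5,306,.08);print('bar',a,b,(a+b)/2)
ay=(lambda w:np.array([w[1],-w[0]])/np.hypot(*w))((a-b)[:2]); ay*=np.sign(ay[1]);print('ay bar',ay)
p=onz(s,369,303,.029)[:2];m=onz(s,301,318,.033)[:2]
print(p,m,'open',-(m-p)@ay,'bar-ptr',-(((a+b)/2)[:2]-p)@ay,'x',(m-p)@[ay[1],-ay[0]])
plan(((a+b)[0]/2,(a+b)[1]/2,.072),171.2)
"
```

```text
[[690 692 645 427 300 292 290 293 296 283 296 296 294 293 288 290 288 284
  291 310 336 478 684]
 [691 689 337 287 291 287 284 290 289 285 292 296 291 295 297 296 291 287
  293 275 624 639 687]
 [694 559 312 290 294 292 298 293 293 295 294 287 297 288 293 290 305 286
  288 269 688 698 697]
 [659 516 595 657 662 656 654 650 288 111 106 106 491 647 442 641 644 622
  544 301 419 646 655]
 [554 436 609 691 694 691 693 690 321 127 111 116 557 698 702 704 703 607
  572 304 268 526 542]
 [541 410 608 688 694 692 688 688 260 111 113 112 280 687 698 701 702 667
  582 309 534 543 546]
 [539 421 614 684 691 689 688 688 258 112 106 115 277 473 689 697 699 667
  593 314 549 562 558]
 [554 449 645 679 690 689 688 686 413 149 113 104 549 689 694 694 693 662
  595 318 536 550 547]
 [546 423 645 679 687 688 685 682 433 153 106 113 377 677 691 690 690 662
  599 370 518 525 521]
 [519 437 637 674 686 684 680 679 337 129 102 104 219 672 686 687 685 652
  602 414 489 501 503]
 [526 519 510 531 539 347 327 337 195 112 109 112 182 321 330 318 295 356
  538 547 542 550 546]
 [540 543 537 538 539 412 282 226
[... 598 characters left out ...]
2 541 534 229  82 109 110 105 112 230 514 527 535 544 540 542 542]
 [697 696 696 696 414 143 111 114 104 113 374 686 692 696 695 693 692 692]
 [697 695 699 698 672 217 105 110 112 101 405 688 696 695 694 695 696 695]]
ay [0.15904695 0.98727102] -9.15158216578888
bar [ 0.49530368 -0.05369059  0.08      ] [ 0.57740914 -0.066057    0.08      ] [ 0.53635641 -0.05987379  0.08      ]
ay bar [0.14893634 0.98884679]
[ 0.60624898 -0.0396372 ] [ 0.60853526 -0.09273929] open 0.05216932485892099 bar-ptr 0.030420434904086007 x 0.010169617914303925
shift cm [-0.43  0.35 12.09]
turn z -0.2
pos [ 0.5323 -0.0628  0.193 ] yaw 170.96 j [-6.7 19.6  0.8 71.5  0.   2.3] F [-0.3  1.  -0. ] t 7.8333 open 0.0848 0.0
```

>>> move_arm --moves '[-0.2,0.2,3,0,0,0,8.5,-0.4,0.3,6,0,0,0,8.5,-0.4,0.3,9,0,0,0,8.5,-0.4,0.3,11,0,0,0,8.5,-0.4,0.3,12,0,0,0,8.5,-0.4,0.3,12,0,0,0,5,-0.4,0.3,12,0,0,0,2,-0.4,0.3,12,0,0,0,2.5,-0.4,0.3,12,0,0,0,2.5]'

```text
t: 8.58
position: [0.5399, -0.0601, 0.0778]
ee_rot: [[-0.988, 0.155, 0.004], [0.155, 0.988, -0.0], [-0.004, 0.0, -1.0]]
wrist_force: [0.4, 0.3, 0.5]
opening: 0.0387
gripper_force: 0.0
```

>>> move_arm --moves '[0,0,0.4,0,0,0,2,0,0,0.4,0,0,0,1,0,0,0.4,0,0,0,0,0,0,0.4,0,0,0,0,0,0,0.4,0,0,0,0,0,0,0.4,0,0,0,0,0,0,0.4,0,0,0,0,0,0,0.4,0,0,0,0]'

```text
t: 9.25
position: [0.5388, -0.0603, 0.0724]
ee_rot: [[-0.988, 0.155, 0.001], [0.155, 0.988, -0.0], [-0.001, 0.0, -1.0]]
wrist_force: [-0.8, -0.1, 6.3]
opening: 0.0105
gripper_force: 58.8
```

```bash
python3 -c "
from h import *
plan((.5364-.149*.052,-.0599-.989*.052,.072),171.3)"
```

```text
shift cm [ 0.21 -5.2   0.04]
turn z -0.2
pos [ 0.5388 -0.0603  0.0724] yaw 171.06 j [-6.4 26.  -8.9 55.   0.   2.6] F [-0.8 -0.1  6.3] t 9.25 open 0.0105 58.801276087760925
```

Gripped. Pulling along tool -y, a little short of the mark first.

>>> move_arm --moves '[0,-0.5,0,0,0,0,0,0,-1.2,0,0,0,0,0,0,-2,0,0,0,0,0,0,-2.8,0,0,0,0,0,0,-3.6,0,0,0,0,0,0,-4.3,0,0,0,0,0,0,-4.8,0,0,0,0,0,0,-5,0,0,0,0,0,0,-5,0,0,0,0,0,0,-5,0,0,0,0]'

```text
$.moves: bad value
```

```bash
python3 -c "
from h import *
plan()
o=status.observe()['position'];print('travel',(o[:2]-[.5388,-.0603])@[-.152,-.988])
s=snap('wrist','w3.png');print(proj(s,(.6085,-.0927,.033)))
t=snap('top','t3.png')
u,v=map(int,proj(t,(.6085,-.0927,.033)));print(u,v)
A=cv2.resize(t['pixels'][v-25:v+25,u-30:u+30,::-1],None,fx=8,fy=8,interpolation=cv2.INTER_CUBIC)
q=snap('side','s3.png')
cv2.imwrite('pics/c4.png',np.vstack([cv2.resize(s['pixels'][240:480,160:560,::-1],(480,288)),A[:300,:480]]))"
```

```text
pos [ 0.5388 -0.0603  0.0724] yaw 171.06 j [-6.4 26.  -8.9 55.   0.   2.6] F [-0.8 -0.1  6.3] t 9.25 open 0.0105 58.801276087760925
travel -1.5268107988028577e-05
(np.float64(279.8355065386163), np.float64(425.5549996708912))
364 220
```

View pics/c4.png

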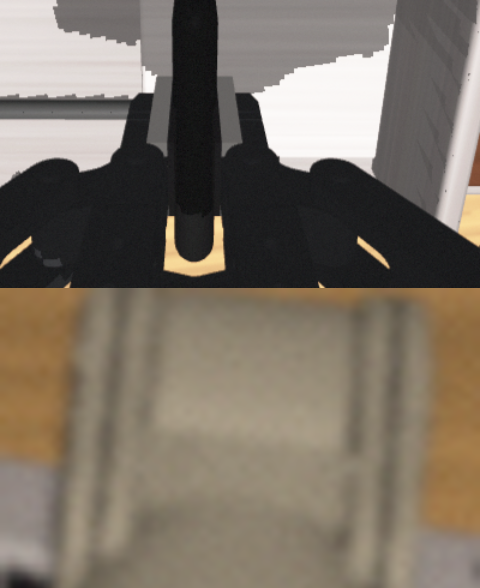

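The move was refused, so the jaw hasn't moved. The crop shows that the fingers and arm hide the clip in the wrist and top views, so the side view will have to do for the check. Sending the pull again.

>>> move_arm --moves '[0,-0.5,0,0,0,0,0,0,-1.2,0,0,0,0,0,0,-2.0,0,0,0,0,0,0,-2.8,0,0,0,0,0,0,-3.6,0,0,0,0,0,0,-4.3,0,0,0,0,0,0,-4.8,0,0,0,0,0]'

```text
t: 9.98
position: [0.5316, -0.1052, 0.0724]
ee_rot: [[-0.988, 0.154, 0.002], [0.154, 0.988, 0.006], [-0.001, 0.006, -1.0]]
wrist_force: [0.0, 9.9, 6.5]
opening: 0.0101
gripper_force: 59.1
```

>>> move_arm --moves '[0,-0.2,0,0,0,0,0,0,-0.4,0,0,0,0,0,0,-0.4,0,0,0,0,0,0,-0.4,0,0,0,0,0]'

```text
t: 10.32
position: [0.531, -0.1088, 0.0724]
ee_rot: [[-0.988, 0.154, 0.002], [0.154, 0.988, 0.006], [-0.001, 0.006, -1.0]]
wrist_force: [0.1, 9.4, 5.5]
opening: 0.0104
gripper_force: 59.0
```

```bash
python3 -c "
from h import *
plan()
o=status.observe()['position'];print('travel',(o[:2]-[.5388,-.0603])@[-.152,-.988])
q=snap('side','s4.png'); m=np.array((.6085,-.0927,.033));ay=np.array((.152,.988,0))
ax=np.array((.988,-.152,0))
u,v=map(int,proj(q,m));print(u,v,proj(q,m))
print('ptr tip if at mark',proj(q,m-ax*.010-[0,0,.004]),'5mm more shut',proj(q,m-ax*.010-[0,0,.004]+ay*.005))
A=cv2.resize(q['pixels'][v-22:v+28,u-30:u+40,::-1],None,fx=10,fy=10,interpolation=cv2.INTER_CUBIC);cv2.imwrite('pics/c5.png',A)"
```

```text
pos [ 0.531  -0.1088  0.0724] yaw 171.17 j [-11.8  26.   -8.9  55.    0.4  -2.9] F [0.1 9.4 5.5] t 10.3167 open 0.0104 59.01280403137207
travel 0.04905089188861906
286 233 (np.float64(286.3934186147013), np.float64(233.05917544831664))
ptr tip if at mark (np.float64(290.0976479854591), np.float64(234.98955271632158)) 5mm more shut (np.float64(289.4522114700247), np.float64(236.35684096365858))
```

View pics/c5.png

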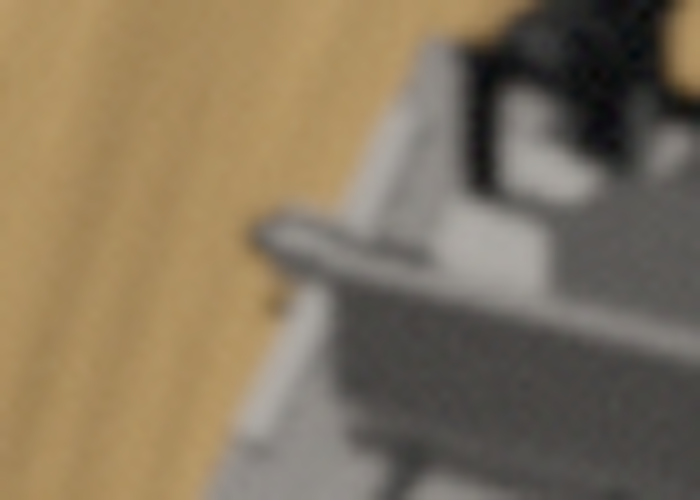

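The jaw plate hides part of the pointer tip in the side view, where the pointer sits at about (395,250) and the clip at (290,230) in the crop. They are nearly level, but the view is too coarse to trim by. Top view (52.1 mm) and wrist view (51.6-52.2 mm) agree on 52 mm, and the bar-to-pointer check gave 30.4 against 30. Travel from the unloaded grip is 49.1 mm, so 2.9 mm remains.

>>> move_arm --moves '[0,-0.3,0,0,0,0,0,0,-0.3,0,0,0,0,0,0,-0.3,0,0,0,0,0,0,-0.3,0,0,0,0,0,0,-0.3,0,0,0,0,0,0,-0.3,0,0,0,0,0]'

```text
t: 10.87
position: [0.5306, -0.1114, 0.0724]
ee_rot: [[-0.988, 0.153, 0.002], [0.153, 0.988, 0.006], [-0.001, 0.007, -1.0]]
wrist_force: [1.1, 10.0, 6.6]
opening: 0.0098
gripper_force: 59.0
```

```bash
python3 -c "
from h import *
plan()
o=status.observe()['position'];print('travel',(o[:2]-[.5388,-.0603])@[-.152,-.988])
s=snap('side','s5.png');A=cv2.resize(s['pixels'][150:350,200:440,::-1],None,fx=2.5,fy=2.5,interpolation=cv2.INTER_CUBIC);cv2.imwrite('pics/c6.png',A)
a=cv2.imread('pics/top0.png').astype(int);b=snap('top','t5.png')['pixels'][:,:,::-1].astype(int)
for n,(u,v) in dict(cheese=(490,266),jar=(173,241),spat=(464,349),red=(315,176),green=(338,305)).items(): print(n,abs(a-b)[v-15:v+15,u-15:u+15].mean().round(1))"
```

```text
pos [ 0.5306 -0.1114  0.0724] yaw 171.19 j [-12.1  26.   -8.9  55.    0.4  -3.3] F [ 1.1 10.   6.6] t 10.8667 open 0.0098 59.040371775627136
travel 0.05177884447223217
cheese 2.6
jar 2.0
spat 1.9
red 3.4
green 24.2
```

View pics/c6.png

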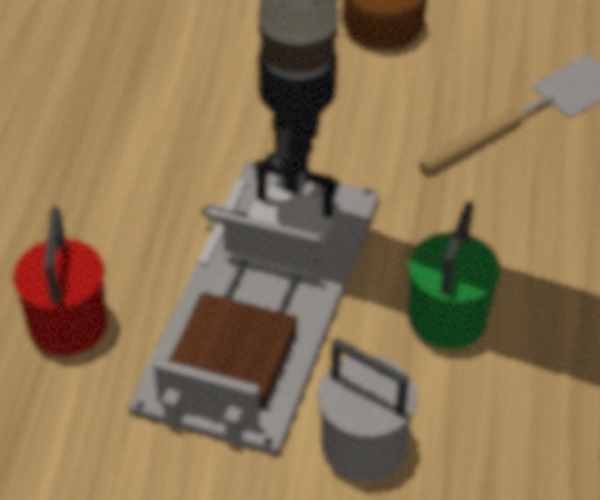

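The pail (365,420) stands upright on the counter beside the plate with a gap. The jaw is held open with 51.8 mm of travel against the 52 mm target, and the bystanders haven't moved; the green pail only changed because it is now in the arm's shadow.

```bash
python3 -c "
from h import *
print(arm.hand_in())"
```

```text
the job is handed in; nothing more can be done
None
```

I handed the job in at about 11 s: the steel pail stands upright on the counter beside the holder, and the arm is holding the jaw 51.8 mm open against a measured 52 mm mark (the clip was too hidden for a final camera check).

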